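# Vent and open the leak-test jig

## Robot

A 7-joint arm with a two-finger parallel gripper is mounted at the origin on a cart in front of the work surface, level with it; the furniture and walls round the work are solid. World frame = base frame: x ahead of the robot, y to its left, z up, the work surface at z = 0. Lengths are in m, angles in degrees, forces in N, time in s.
With the tool pointing down it reaches from about 0.425 to 0.875 m from the base axis. Payload 4.7 kg.
Tool frame: the origin (TCP) lies on the centre line of the jaws, within the pads' length; the fingertips stand 8 mm ahead of it and the grasp point (between the pads) lies 11 mm behind it; z points along the fingers, y is the direction in which the jaws open and shut (so a half turn about z gives the same grasp; the last joint's range is limited). The gripper opens to 87 mm and grips with 3 to 60 N. Pads are 19 mm wide; open, the fingers measure 117 mm over their backs; the gripper's body (75 mm by 190 mm) begins 51 mm behind the grasp point.
Start: joints at [-75.052, 18.392, -4.016, 83.108, 1.295, 78.541, -3.26], TCP at [0.159, 0.63, 0.231] pointing down, gripper open.
Joint ranges: [-163.93, 163.93], [-17.29, 119.83], [-79.2, 71.16], [3.27, 140.29], [-89.18, 269.18], [5.43, 117.66], [-154.24, 154.24]. Speed limits (degrees/s): [147.25, 147.25, 180, 180, 180, 180, 180].

## Interface

Orientations are given as [roll, pitch, yaw] about the fixed x, y, z axes, in that order (R = Rz(yaw) Ry(pitch) Rx(roll)).
In Python, from cell import env gives the robot as it stands. The module is installed in compiled form; this text tells all that it offers.
- The arm moves only by the tool move_arm, never from a script. Its argument "steps" is a list of rows, each a list of 2 entries, a list of its own where there are three numbers: the shift along the tool's x, y, z in m, then the turn about the tool's z in rad. A call has 1 to 20 rows; each row is the pose to reach, as a shift and turn from the pose commanded when the call began, along the tool's axes at that moment; what a row does not reach only later rows make up. A row lasts 1/8 s, in which the tool goes at most 62.5 mm and 10.7 degrees, less where a joint would pass 70% of its speed; a pose out of reach is approached as far as the arm can. A call with a gripper value outside its range is refused whole. "hand" is the closure, from -1 (fully open) to 1 (shut), set as the call begins (left out, the last holds). The fingers move at their own pace and stop on an object; "squeeze" is the grip in N (left out, the last holds). Time passes only in rows, so rows that repeat a pose let the fingers close. It gives the time, the measured TCP pose, the force and the opening at its end, in the units of the state.
- env.get_obs(): the state, without advancing time (a new reading comes with each control period).
- env.read_camera(name): name is "scene" or "side" or "wrist"; returns (picture, depth): 384x512x3 uint8, red, green, blue; 384x512 float32, m along the optical axis (not along the pixel's ray), 0 where there is no reading.
- env.calibration(name): a dict with "intrinsics" (3x3 intrinsics, pixels), "position" and "orientation" of the camera in the world; the wrist camera has in their place "mount" (4x4, takes a point from camera to tool coordinates, whose origin is the TCP and whose axes are the flange's). Camera axes: x right, y up, looking along -z (the intrinsics and any distortion apply to the point x, -y, -z); pixel columns grow to the right and rows downward; lengths in m; the calibration is good to about 2 mm. A picture is of the moment at which its call begins: read the wrist's pose just before it. calibration takes no time and is no camera call.
- env.sign_off(): hands the job in, once; it reports no verdict.
Trained networks look in the newest picture that a camera, given by its name, has taken for a name from the list of things; names that differ only in an ending like _2 or _b are one class to them, and where a whole thing is asked for, a point or a joint stands for the part that bears it (a point fixed in the world has none). Each returns a list of dicts, best first, with "conf" (0 to 1); they miss things now and then, are a little off and sometimes report something else, mostly with a low value. They report only what shows in the picture. A call takes as long as a camera call.
- env.cut_out(camera, query): "region" (384x512 bool, what is visible of it) and "uv" ([column, row] in pixels, amid what is visible of it).
The state is a dict: "time_s": time; "qpos": joint angles; "joint_velocities": joint speeds; "effort": joint torques, N m; "tool_pos": TCP position; "tool_rot": TCP orientation; "force": force on the tool from outside, world axes, zero at the start; "wrist_torque": the same for the moment, N m; "grip_width": finger opening in m.
Only numpy, scipy, OpenCV 4.12 (cv2) and the standard library are available. Lean on these libraries where they do the work, as an engineer would, in place of code of your own. Each camera call takes 0.05 s, during which the arm holds its last target. There are 200 camera calls.

## Task

Open the leak-test jig on the bench: first let the vacuum out by turning the vent tap's handle on its side fully round until it lies in line with the brass pipe, then press the release button on the sloped front gently, feeling for the catch, until the lid springs open to its stop. Do not force the button, and leave the other things on the bench where they are.

Things in the scene. Friction and masses are not known exactly. Their poses are not given: they have to be found in the camera images.
- jig: Leak-test jig, fixed: grey chamber with a flat clear lid in a grey frame (top 73 mm up); in front a console sloping 20 deg down to the front (60 to 38 mm high); on its right a grey valve block (x -3..43, y -133..-77, 74 mm high) with a brass pipe to the rear. Origin: centre of the underside. x to the rear (hinge), y to its left, z up. Spans x -100..100, y -75..75 mm; slope from x -100 to -40.
- tap_axis (a point): On the vertical turning axis of the vent tap, at mid height of its handle, 88 mm above the bench (jig frame x 20, y -105 mm). Does not move with the handle; axes as the jig's.
- tap_end (a point): Tip of the vent tap's handle, 90 mm from the axis. The handle is a straight steel bar, 14 mm wide, 79 to 97 mm above the bench, pivoted at one end on a 26 mm hub on the valve block; beyond the block the air beside and below the bar is free. Site y axis points from the tip to the axis.
- tap (a joint): Vent tap, rad: 0 = shut, handle points out to the right of the jig (its -y). It turns counter-clockwise from above, tip going to the rear, to 1.57 = open at a firm stop, handle in line with the brass pipe (jig +x). Starts at 0 to 0.3; stiff (0.12 N m, 2 N at 60 mm), stays where left. Below about 1.2 the vacuum holds the lid shut whatever the button does.
- button_face (a point): Centre of the outer face of the release button, a black rounded bar in the middle of the sloped console; moves with it. Face 64 mm across (jig y) by 34 mm along the slope, at rest 30 mm out of the slope (25 mm out of its grey surround). Site z: out of the face, square to the slope (leans 20 deg from vertical towards the jig's front); y: jig y. Press along -z, with closed fingertips.
- release (a joint): Travel of the button, m: 0 out, grows as pressed; springs back. First an unseen idle stroke, 1 to 16 mm, different each time, at 1 to 3 N; then it meets the catch and stiffens; about 3 mm further, at 5 to 8 N, the lid is let go; 1 to 2 mm after that is a hard stop. Stop when the lid moves or at about 10 N: over 30 N damages the catch.
- lid (a joint): Opening angle of the lid, rad: 0 = shut and latched, 1.75 = at its open stop, leaning a little back. Once let go it swings up and to the rear by its own spring, in about 1.5 s, and stays. It cannot be lifted while latched.
- lid_edge (a point): Middle of the lid's front edge, 139 mm from the hinge line (jig x 97, z 60 mm). Shut it lies at jig x -42, z 67 mm; it swings up and to the rear as the lid opens.
- wood_box: Bystander, loose: small open wooden box, 75x140x42 mm. Origin: centre of its underside. Leave it alone.
- charger_b: Bystander, loose: black charger brick lying on the bench in front, 75x50x31 mm. Origin: centre of its underside. Leave it alone.
- sanding_pads: Bystander, loose: stack of pale sanding pads, 81x107x25 mm. Origin: centre of its underside. Leave it alone.
- masking_tape: Bystander, loose: roll of masking tape lying flat, 98x96x25 mm. Origin: centre of its underside. Leave it alone.
- tape_measure: Bystander, loose: tape measure on its side, 68x80x38 mm. Origin: centre of its underside. Leave it alone.

How it is judged (in metres and radians):
On the way, in this order (a step that is already met when the one before it is completed fails the run):
1. the vent tap is turned fully open while the lid is still shut (value of joint tap above 1.4 rad and value of joint lid below 0.1 rad), for 0.2 s.
2. the release button is pressed and the lid springs open (value of joint lid above 1 rad), for 0.2 s.
At the end, for the whole second after the job is handed in: The tap is open (over 1.4 rad), the lid rests open at its stop (over 1.65 rad, not moving), the button has sprung back out (within 3 mm) (value of joint tap above 1.4 rad and value of joint lid above 1.65 rad and velocity of joint lid below 0.1 rad/s and value of joint release below 0.003 m); the robot touches nothing.
It fails at once if the release button is forced (over 30 N) (contact force between release and the fingers above 30 N or contact force between release and the arm above 30 N).
It fails at once if a bystander is moved more than 30 mm (distance of any of wood_box, charger_b, sanding_pads, masking_tape, tape_measure from where it was at the start of the episode above 0.03 m).
It also fails if it takes over 54 s, if anything falls off the work surface, if the arm or the gripper's body presses on something with over 40 N, if the wrist force passes 120 N, or if a joint passes its speed limit or range.

## Working session

There is one attempt and no reset: what is moved stays moved. The work goes in short steps, Python scripts to look and compute and a tool call to move; the robot and the scene stay as the last step left them, time stands still between calls to the robot, and variables do not carry over. Pictures are saved under pics/ and viewed, about 8 in all and at most 12, crops included, and the job is handed in when it is done.

Besides the shell and the picture viewer there is one more tool, called after "Emit:" as name(argument=value, ...), one argument or row to a line, values as JSON. move_arm: Moves the arm, as the interface text tells. Its arguments: {"type":"object","properties":{"steps":{"type":"array"},"hand":{"type":"number"},"squeeze":{"type":"number"}},"required":["steps"]}

```bash
mkdir -p pics
cat > h.py <<'E'
import numpy as np, cv2
from cell import env
from scipy.spatial.transform import Rotation as R
def pts(name,depth):
    c=env.calibration(name);K=np.array(c["intrinsics"]);
    v,u=np.mgrid[0:384,0:512]
    p=np.stack([(u-K[0,2])/K[0,0]*depth,-(v-K[1,2])/K[1,1]*depth,-depth],-1)
    o=np.array(c["orientation"])
    M=o if o.shape==(3,3) else R.from_euler('xyz',o,degrees=True).as_matrix()
    return p@M.T+np.array(c["position"])
E
python3 - <<'E'
from h import *
s=env.get_obs();print(s)
ims=[]
for n in("scene","side"):
    c=env.calibration(n);print(c)
    im,d=env.read_camera(n);P=pts(n,d);np.save(n+".npy",P);ims.append(im[...,::-1])
    for q in("jig","tap_end","button_face","lid_edge","wood_box","charger_b","sanding_pads","masking_tape","tape_measure"):
        for r in env.cut_out(n,q)[:1]:
            m=r["region"]&(d>0);np.save(f"{n}_{q}.npy",m)
            print(n,q,round(r["conf"],2),np.round(r["uv"]),m.sum(),np.round(np.median(P[m],0),3),np.round(np.percentile(P[m],[2,98],axis=0),3).tolist())
cv2.imwrite("pics/a.png",ims[0]);cv2.imwrite("pics/b.png",ims[1])
E
```

```text
{'time_s': 0.0, 'qpos': array([-75.05051186,  18.44034384,  -4.01374052,  83.17123815,
         1.29587432,  78.5398094 ,  -3.26280595]), 'joint_velocities': array([0.0021941 , 0.06681761, 0.01385261, 0.01697497, 0.04521889,
       0.00908487, 0.01963866]), 'effort': array([ 1.93524215e-04, -4.91285598e+01, -4.04053247e-01, -3.12533891e+01,
       -6.40400453e-02,  4.38581093e-02,  1.70417215e-04]), 'tool_pos': array([0.15875644, 0.62979558, 0.22947879]), 'tool_rot': array([-1.79893886e+02,  6.92465289e-03,  1.65855856e+02]), 'force': array([-0.31245168, -0.45580772,  0.03017343]), 'wrist_torque': array([ 0.01951875, -0.00784809,  0.01178245]), 'grip_width': 0.08688393698520354}
{'intrinsics': array([[411.76047811,   0.        , 256.75966413],
       [  0.        , 411.76047811, 190.27575244],
       [  0.        ,   0.        ,   1.        ]]), 'position': array([0.88918201, 0.80282806, 1.20317606]), 'orientation': array([ 40.35159419,  -0.66059894, 160.0014925 ])}
scene jig 0.89 [248. 220.] 2959 [0.61  0.014 0.067] [[0.512, -0.172, -0.001], [0.705, 0.083, 0.094]]
scene tap_end 0.58
[... 1290 characters left out ...]
0.095] [[0.592, -0.204, 0.078], [0.609, -0.111, 0.102]]
side button_face 0.57 [230. 175.] 175 [ 0.522 -0.017  0.073] [[0.506, -0.029, 0.049], [0.541, 0.056, 0.084]]
side lid_edge 0.71 [259. 175.] 845 [ 0.632 -0.014  0.072] [[0.554, -0.094, 0.064], [0.704, 0.063, 0.077]]
side wood_box 0.81 [305. 242.] 1219 [ 0.575 -0.369  0.024] [[0.545, -0.456, 0.002], [0.62, -0.317, 0.044]]
side sanding_pads 0.92 [233. 243.] 747 [ 0.414 -0.309  0.025] [[0.379, -0.343, 0.002], [0.454, -0.242, 0.028]]
side masking_tape 0.94 [279. 271.] 905 [ 0.453 -0.48   0.019] [[0.41, -0.523, 0.001], [0.5, -0.43, 0.027]]
side tape_measure 0.8 [190. 163.] 240 [0.501 0.316 0.026] [[0.472, 0.303, 0.003], [0.536, 0.367, 0.037]]
```

Run:
```python
from h import *
for n in("scene","side"):
    P=np.load(n+".npy")
    m=np.load(n+"_lid_edge.npy");q=P[m];q=q[(q[:,2]>.062)&(q[:,2]<.08)]
    print(n,"lid",cv2.minAreaRect((q[:,:2]*1000).astype(np.float32)))
    for k in("tap_end","button_face"):
        q=P[np.load(f"{n}_{k}.npy")]
        if k=="tap_end": q=q[(q[:,2]>.088)&(q[:,2]<.105)]
        else:
            q=q[q[:,2]>.06];c=q.mean(0);_,_,V=np.linalg.svd(q-c);print("plane",V)
        print(n,k,len(q),np.round(q.mean(0),3),cv2.fitLine((q[:,:2]*1000).astype(np.float32),cv2.DIST_HUBER,0,.01,.01).ravel(), cv2.minAreaRect((q[:,:2]*1000).astype(np.float32)))
a=cv2.imread("pics/a.png")[110:330,130:430];b=cv2.imread("pics/b.png")[110:330,130:430]
cv2.imwrite("pics/ab.png",cv2.resize(np.vstack([a,b]),None,fx=1.36,fy=1.36)); 
cv2.imwrite("pics/ab2.png",np.hstack([cv2.resize(x[30:180,50:200],(400,400)) for x in(a,b)]))
```

```text
scene lid ((632.0081787109375, -6.9261627197265625), (153.606201171875, 144.27334594726562), 80.89225769042969)
scene tap_end 69 [ 0.605 -0.132  0.096] [ 4.5560036e-02  9.9896163e-01  6.0503497e+02 -1.3677690e+02] ((602.5109252929688, -141.3729705810547), (92.37521362304688, 18.5346622467041), 82.71392059326172)
plane [[-0.22505916 -0.9713213   0.07670269]
 [ 0.97331242 -0.22774639 -0.0281873 ]
 [-0.04484769 -0.06831187 -0.99665549]]
scene button_face 171 [0.531 0.016 0.073] [2.7497512e-01 9.6145135e-01 5.3175549e+02 1.6362837e+01] ((530.3330688476562, 11.935428619384766), (62.66676330566406, 38.48545837402344), 81.95238494873047)
side lid ((631.4285278320312, -13.450294494628906), (160.83607482910156, 146.47100830078125), 80.55142974853516)
side tap_end 124 [ 0.599 -0.156  0.096] [ 4.0955488e-02  9.9916095e-01  5.9746857e+02 -1.5807666e+02] ((598.7861938476562, -155.59170532226562), (99.56143188476562, 22.024377822875977), 84.484375)
plane [[-0.04379989 -0.98942811 -0.13825192]
 [-0.95669941  0.08140035 -0.27946417]
 [-0.28776346 -0.12002503  0.95015061]]
side button_face 147 [ 0.522 -0.007  0.074] [ 3.4508962e-02 -9.9940437e-01  5.2173370e+02 -6.5560627e+00] ((522.802490234375, 2.018310546875), (70.55487060546875, 34.56535720825195), 86.13582611083984)
```

View pics/ab.png

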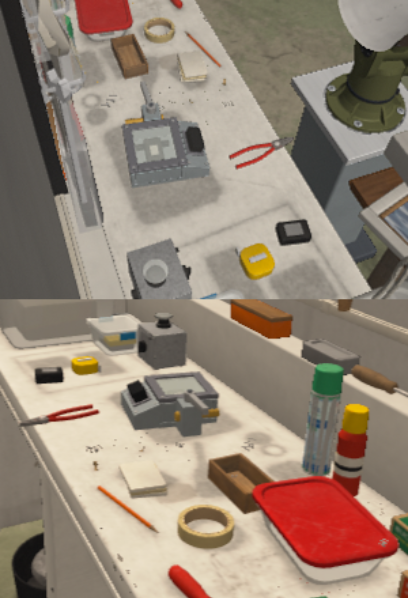

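View pics/ab2.png

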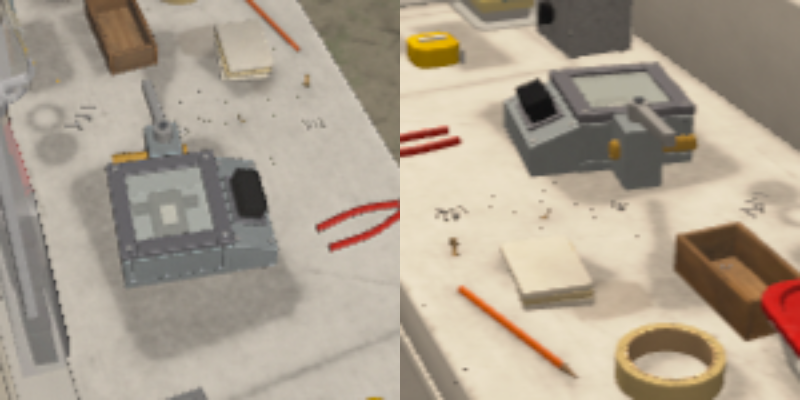

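```bash
cat >> h.py <<'E'
def rows(wps):
    "world waypoints x,y,z,yaw -> rows in tool axes from the measured pose"
    s=env.get_obs();M=R.from_euler('xyz',s["tool_rot"],degrees=True).as_matrix();p=s["tool_pos"]
    for w in wps:
        d=M.T@(np.array(w[:3])-p);t=-np.radians((w[3]-s["tool_rot"][2]+180)%360-180)
        print([np.round(d,3).tolist(),round(t,3)])
E
python3 - <<'E'
from h import *
print(np.round(env.calibration("wrist")["mount"],3))
for n in("scene","side"):
    P=np.load(n+".npy").reshape(-1,3)
    for x0 in np.arange(.1,1,.1):
        print(n,round(x0,1),[round(float(np.percentile(q[:,2],99)),2) if len(q:=P[(P[:,0]>x0)&(P[:,0]<x0+.1)&(P[:,1]>y0)&(P[:,1]<y0+.1)])>5 else None for y0 in np.arange(-.4,.7,.1)])
rows([(.36,.45,.25,140),(.5,.2,.25,115),(.56,0,.25,100),(.53,-.14,.25,87.6)])
E
```

```text
[[-0.001  0.956  0.295  0.08 ]
 [ 1.     0.001  0.     0.001]
 [-0.     0.295 -0.956 -0.154]
 [ 0.     0.     0.     1.   ]]
scene 0.1 [None, None, 0.0, 0.01, 0.02, 0.74, 0.71, 0.68, 0.01, 0.01, 0.01]
scene 0.2 [0.0, 0.0, 0.0, 0.0, 0.01, 0.0, 0.0, 0.01, 0.0, None, None]
scene 0.3 [0.02, 0.03, 0.02, 0.0, 0.01, 0.0, 0.03, 0.03, 0.0, 0.25, 0.25]
scene 0.4 [0.03, 0.03, 0.01, 0.04, 0.01, 0.0, 0.03, 0.03, 0.0, 0.25, 0.25]
scene 0.5 [0.04, 0.0, 0.1, 0.08, 0.08, 0.0, 0.0, 0.04, 0.93, 0.96, 0.92]
scene 0.6 [0.04, 0.01, 0.1, 0.81, 0.07, 0.0, 0.11, 0.11, 0.88, 0.25, 0.92]
scene 0.7 [0.22, 0.01, 0.0, 0.73, 0.86, 0.0, 0.11, 0.14, 0.08, 0.25, 0.42]
scene 0.8 [0.4, 0.6, 0.74, 0.84, 0.87, 0.92, 0.96, 1.0, 1.05, 1.11, 1.15]
scene 0.9 [None, None, None, None, None, None, 0.37, 0.44, 0.51, 0.58, 0.61]
side 0.1 [None, None, 0.0, 0.02, 0.01, 0.0, 0.01, 0.01, 0.01, 0.57, 0.56]
side 0.2 [0.0, 0.0, 0.0, 0.0, 0.01, 0.0, 0.0, 0.0, 0.0, 0.0, 0.34]
side 0.3 [0.03, 0.03, 0.01, 0.0, 0.01, 0.0, 0.03, 0.03, 0.0, 0.25, 0.25]
side 0.4 [0.03, 0.03, 0.0, 0.04, 0.01, 0.0, 0.03, 0.04, 0.01, 0.25, 0.25]
side 0.5 [0.04, 0.09, 0.1, 0.08, 0.08, 0.0, 0.01, 0.04, 0.09, 0.25, 0.56]
side 0.6 [0.04, 0.08, 0.1, 0.08, 0.08, None, 0.11, 0.11, 0.09, 0.25, 0.43]
side 0.7 [0.23, 0.01, 0.0, 0.07, 0.08, 0.0, 0.11, 0.14, 0.09, 0.42, 0.42]
side 0.8 [0.61, 0.6, 0.6, 0.6, 0.59, 0.58, 0.58, 0.58, 0.57, 0.57, 0.57]
side 0.9 [0.48, 0.48, 0.48, 0.51, 0.51, 0.51, 0.3, 0.27, 0.57, 0.57, 0.57]
[[-0.239, -0.126, -0.019], np.float64(0.451)]
[[-0.436, -0.334, -0.019], np.float64(0.888)]
[[-0.543, -0.513, -0.019], np.float64(1.15)]
[[-0.548, -0.656, -0.019], np.float64(1.366)]
```

Run:
```python
from h import *
rows([(.2,.5,.30,155),(.3,.35,.3,136),(.45,.15,.27,115),(.52,0,.25,100),(.52,-.14,.25,87.6)])
```

```text
[[-0.072, -0.116, -0.069], np.float64(0.19)]
[[-0.205, -0.237, -0.069], np.float64(0.521)]
[[-0.4, -0.395, -0.039], np.float64(0.888)]
[[-0.504, -0.523, -0.019], np.float64(1.15)]
[[-0.538, -0.659, -0.019], np.float64(1.366)]
```

Emit:
move_arm(
  steps=[
    [[-0.036,-0.058,-0.035],0.095],
    [[-0.072,-0.116,-0.069],0.19],
    [[-0.072,-0.116,-0.069],0.19],
    [[-0.12,-0.155,-0.069],0.3],
    [[-0.16,-0.2,-0.069],0.41],
    [[-0.205,-0.237,-0.069],0.521],
    [[-0.205,-0.237,-0.069],0.521],
    [[-0.25,-0.275,-0.065],0.6],
    [[-0.3,-0.315,-0.055],0.7],
    [[-0.35,-0.355,-0.047],0.8],
    [[-0.4,-0.395,-0.039],0.888],
    [[-0.435,-0.435,-0.032],0.98],
    [[-0.47,-0.48,-0.025],1.07],
    [[-0.504,-0.523,-0.019],1.15],
    [[-0.515,-0.57,-0.019],1.22],
    [[-0.527,-0.615,-0.019],1.29],
    [[-0.538,-0.659,-0.019],1.366],
    [[-0.538,-0.659,-0.019],1.366],
    [[-0.538,-0.659,-0.019],1.366],
    [[-0.538,-0.659,-0.019],1.366],
  ],
  hand=1,
)

```text
time_s: 3.5
tool_pos: [0.52, -0.138, 0.2494]
tool_rot: [-180.0, -0.0, 87.8]
force: [-0.3, 0.0, 0.5]
grip_width: 0.0003
```

```bash
cat >> h.py <<'E'
def wrist():
    s=env.get_obs();im,d=env.read_camera("wrist");c=env.calibration("wrist");K=c["intrinsics"]
    v,u=np.mgrid[0:384,0:512]
    p=np.stack([(u-K[0,2])/K[0,0]*d,-(v-K[1,2])/K[1,1]*d,-d,np.ones_like(d)],-1)@np.array(c["mount"]).T
    return im,d,p[...,:3]@R.from_euler('xyz',s["tool_rot"],degrees=True).as_matrix().T+s["tool_pos"]
E
python3 - <<'E'
from h import *
im,d,P=wrist();cv2.imwrite("pics/w.png",im[...,::-1])
for q in("tap_end","button_face","lid_edge","jig"):
    for r in env.cut_out("wrist",q)[:1]:
        m=r["region"]&(d>0);Q=P[m];print(q,round(r["conf"],2),r["uv"],m.sum(),np.round(np.median(Q,0),3))
        z=np.percentile(Q[:,2],80);Q=Q[abs(Q[:,2]-z)<(.02 if q=="button_face" else .007)]
        print(z,np.round(Q.mean(0),4),cv2.minAreaRect((Q[:,:2]*1000).astype(np.float32)),cv2.fitLine((Q[:,:2]*1000).astype(np.float32),cv2.DIST_HUBER,0,.01,.01).ravel())
E
```

```text
tap_end 0.61 [339.8, 173.0] 2054 [ 0.602 -0.139  0.096]
0.0974424961490099 [ 0.6029 -0.1424  0.0966] ((604.4598388671875, -149.7291259765625), (101.99870300292969, 24.80841827392578), 87.83377075195312) [ 5.5133462e-02  9.9847901e-01  6.0257257e+02 -1.4497159e+02]
button_face 0.36 [258.8, 22.9] 2097 [ 0.528 -0.005  0.076]
0.07961986759091948 [ 0.5274 -0.0056  0.0754] ((527.4405517578125, -3.234346389770508), (42.63090515136719, 39.18743133544922), 80.66592407226562) [  0.74476534   0.66732645 528.3099      -4.8310122 ]
lid_edge 0.98 [375.3, 54.0] 17717 [ 0.632 -0.033  0.069]
0.07267986831794065 [ 0.6308 -0.0347  0.0701] ((629.1063232421875, -32.821083068847656), (102.61526489257812, 144.063720703125), 80.73435974121094) [ 9.9896061e-01  4.5581456e-02  6.2982227e+02 -3.3451656e+01]
jig 0.8 [346.0, 63.2] 28711 [ 0.604 -0.041  0.069]
0.07334944761723322 [ 0.62   -0.0384  0.0708] ((604.0745849609375, -64.67247772216797), (152.76988220214844, 200.65150451660156), 87.67105102539062) [ 9.7800559e-01 -2.0857869e-01  6.1237921e+02 -3.2834473e+01]
```

View pics/w.png

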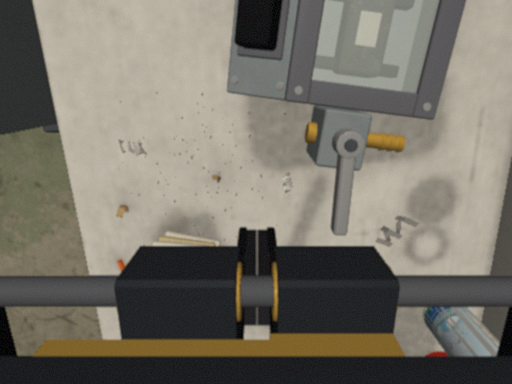

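Run:
```python
from h import *
im,d,P=wrist()
for u,v in((350,144),(348,160),(341,228),(341,232),(345,195),(256,235)): print(u,v,np.round(P[v,u],4))
rows([(.573,-.172,.13,87.6),(.573,-.172,.087,87.6)])
```

```text
350 144 [ 0.6051 -0.1117  0.1004]
348 160 [ 0.6049 -0.127   0.0967]
341 228 [ 0.6005 -0.1941  0.0969]
341 232 [ 0.6008 -0.1986  0.0963]
345 195 [ 0.6031 -0.1603  0.0974]
256 235 [ 0.5209 -0.129   0.247 ]
[[-0.03, 0.055, 0.12], np.float64(0.001)]
[[-0.03, 0.055, 0.163], np.float64(0.001)]
```

Emit:
move_arm(
  steps=[
    [[-0.03,0.055,0.06],0],
    [[-0.03,0.055,0.11],0],
    [[-0.03,0.055,0.15],0],
    [[-0.03,0.055,0.166],0],
    [[-0.03,0.055,0.166],0],
    [[-0.03,0.055,0.166],0],
  ],
)

```text
time_s: 4.55
tool_pos: [0.5748, -0.1727, 0.0859]
tool_rot: [179.8, 0.0, 87.6]
force: [-0.5, 0.3, 0.6]
grip_width: 0.0004
```

Run:
```python
from h import *
print(env.get_obs()["force"],env.get_obs()["tool_pos"])
A=np.array([.606,-.112]);w=[]
for f in list(range(-93,-8,6))+[-9,-7]:
    a=np.radians(f);u=np.array([np.cos(a),np.sin(a)]);t=np.array([-u[1],u[0]])
    p=A+.062*u-.022*t;w.append((*p,.084,180+min(f,-9)))
rows(w)
```

```text
[-0.51894781  0.3338841   0.64970603] [ 0.57475723 -0.17272862  0.08586924]
[[0.0, 0.006, 0.002], np.float64(0.011)]
[[-0.002, 0.013, 0.002], np.float64(-0.094)]
[[-0.003, 0.019, 0.002], np.float64(-0.199)]
[[-0.004, 0.026, 0.002], np.float64(-0.303)]
[[-0.004, 0.033, 0.002], np.float64(-0.408)]
[[-0.003, 0.04, 0.002], np.float64(-0.513)]
[[-0.001, 0.047, 0.002], np.float64(-0.618)]
[[0.001, 0.053, 0.002], np.float64(-0.722)]
[[0.004, 0.059, 0.002], np.float64(-0.827)]
[[0.007, 0.065, 0.002], np.float64(-0.932)]
[[0.011, 0.071, 0.002], np.float64(-1.037)]
[[0.016, 0.076, 0.002], np.float64(-1.141)]
[[0.021, 0.08, 0.002], np.float64(-1.246)]
[[0.027, 0.084, 0.002], np.float64(-1.351)]
[[0.033, 0.088, 0.002], np.float64(-1.455)]
[[0.033, 0.088, 0.002], np.float64(-1.455)]
[[0.035, 0.089, 0.002], np.float64(-1.455)]
```

Emit:
move_arm(
  steps=[
    [[0.0,0.006,0.002],0.011],
    [[-0.002,0.013,0.002],-0.094],
    [[-0.003,0.019,0.002],-0.199],
    [[-0.004,0.026,0.002],-0.303],
    [[-0.004,0.033,0.002],-0.408],
    [[-0.003,0.04,0.002],-0.513],
    [[-0.001,0.047,0.002],-0.618],
    [[0.001,0.053,0.002],-0.722],
    [[0.004,0.059,0.002],-0.827],
    [[0.007,0.065,0.002],-0.932],
    [[0.011,0.071,0.002],-1.037],
    [[0.016,0.076,0.002],-1.141],
    [[0.021,0.08,0.002],-1.246],
    [[0.024,0.082,0.002],-1.3],
    [[0.024,0.082,0.002],-1.3],
  ],
)

```text
time_s: 6.42
tool_pos: [0.657, -0.1523, 0.0826]
tool_rot: [180.0, 0.1, 162.0]
force: [0.0, -1.5, -0.2]
grip_width: 0.0006
```

Run:
```python
from h import *
im,d,P=wrist();cv2.imwrite("pics/w2.png",im[...,::-1]);o=env.get_obs();print(o["force"],o["tool_pos"],o["tool_rot"],o["qpos"])
for r in env.cut_out("wrist","tap_end")[:1]:
    m=r["region"]&(d>0);Q=P[m];Q=Q[abs(Q[:,2]-.096)<.007];print(r["conf"],len(Q),np.round(Q.mean(0),4),cv2.fitLine((Q[:,:2]*1000).astype(np.float32),cv2.DIST_HUBER,0,.01,.01).ravel())
```

```text
[-0.12376094 -1.62814304  0.4933736 ] [ 0.65696777 -0.15221248  0.08250161] [1.79982628e+02 1.07327964e-01 1.62001986e+02] [ -8.85736164  28.62652022  26.12405146  89.80359914 -13.51594679
  64.60703526  92.29674126]
0.63 5837 [ 0.6187 -0.1172  0.097 ] [ 9.2534918e-01 -3.7911594e-01  6.2031555e+02 -1.1794677e+02]
```

View pics/w2.png

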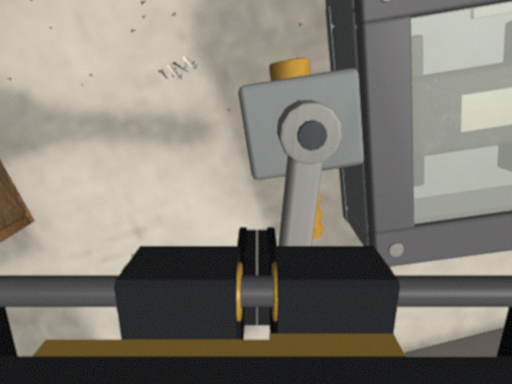

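Run:
```python
from h import *
A=np.array([.606,-.112]);w=[]
for f,c in ((-18,.018),(-14,.018),(-11,.018),(-9,.018),(-9,.016),(-9,.014),(-9,.012)):
    a=np.radians(f);u=np.array([np.cos(a),np.sin(a)]);t=np.array([-u[1],u[0]])
    p=A+.062*u-c*t;w.append((*p,.084,180+f))
rows(w)
```

```text
[[-0.001, 0.004, -0.002], np.float64(0.0)]
[[-0.002, 0.009, -0.002], np.float64(-0.07)]
[[-0.003, 0.012, -0.002], np.float64(-0.122)]
[[-0.003, 0.014, -0.002], np.float64(-0.157)]
[[-0.003, 0.016, -0.002], np.float64(-0.157)]
[[-0.003, 0.018, -0.002], np.float64(-0.157)]
[[-0.002, 0.02, -0.002], np.float64(-0.157)]
```

Emit:
move_arm(
  steps=[
    [[-0.001,0.004,-0.001],0],
    [[-0.002,0.009,-0.001],-0.07],
    [[-0.003,0.012,-0.001],-0.12],
    [[-0.003,0.013,-0.001],-0.157],
    [[-0.003,0.014,-0.001],-0.157],
    [[-0.003,0.014,-0.001],-0.157],
  ],
)

```text
time_s: 7.28
tool_pos: [0.6636, -0.1396, 0.0828]
tool_rot: [180.0, 0.0, 171.0]
force: [-0.2, -1.8, 0.0]
grip_width: 0.0003
```

Still only the friction force, so no stop yet; creeping on.

Emit:
move_arm(
  steps=[
    [[0,0.002,0],0],
    [[0,0.003,0],0],
    [[0,0.004,0],0],
    [[0,0.004,0],0],
  ],
)

```text
time_s: 7.78
tool_pos: [0.6638, -0.1384, 0.0828]
tool_rot: [-179.8, 0.1, 171.0]
force: [0.5, -6.9, -0.2]
grip_width: 0.0004
```

Emit:
move_arm(
  steps=[
    [[0,0.004,0],0],
    [[0,-0.006,0],0],
    [[0,-0.01,-0.03],0],
    [[0,-0.01,-0.08],0],
    [[0.02,-0.01,-0.12],0],
    [[0.06,-0.01,-0.14],0],
    [[0.1,-0.01,-0.14],0],
    [[0.1,-0.01,-0.14],0],
    [[0.1,-0.01,-0.14],0],
  ],
)

```text
time_s: 8.9
tool_pos: [0.5642, -0.1287, 0.2227]
tool_rot: [179.9, 0.0, 171.2]
force: [0.0, -0.4, 0.9]
grip_width: 0.0007
```

Run:
```python
from h import *
im,d,P=wrist();cv2.imwrite("pics/w3.png",im[...,::-1])
im2,d2=env.read_camera("scene");P2=pts("scene",d2);cv2.imwrite("pics/s3.png",cv2.resize(im2[110:330,130:430,::-1],None,fx=2.5,fy=2.5))
for n,dd,PP in(("wrist",d,P),("scene",d2,P2)):
  for q in ("tap_end","lid_edge","button_face"):
   for r in env.cut_out(n,q)[:1]:
    m=r["region"]&(dd>0);Q=PP[m]
    if q=="tap_end":Q=Q[abs(Q[:,2]-.096)<.005]
    if q=="lid_edge":Q=Q[abs(Q[:,2]-.07)<.007]
    Q2=(Q[:,:2]*1000).astype(np.float32)
    print(n,q,r["conf"],len(Q),np.round(Q.mean(0),4),cv2.fitLine(Q2,cv2.DIST_HUBER,0,.01,.01).ravel(),cv2.minAreaRect(Q2))
```

```text
wrist tap_end 0.63 576 [ 0.6062 -0.1108  0.0971] [ 9.9980485e-01 -1.9755978e-02  6.0718750e+02 -1.1088676e+02] ((608.719482421875, -109.61422729492188), (31.5577335357666, 22.890731811523438), 15.983555793762207)
wrist lid_edge 0.67 17605 [ 0.6151 -0.0021  0.0704] [ 5.9619969e-01  8.0283618e-01  6.1247345e+02 -6.7468052e+00] ((624.654052734375, -8.039909362792969), (150.37716674804688, 127.15646362304688), 80.78680419921875)
wrist button_face 0.58 3354 [0.5269 0.0042 0.0752] [1.1090989e-01 9.9383044e-01 5.2665472e+02 3.8832757e+00] ((529.804443359375, 10.786735534667969), (71.69264221191406, 39.32362365722656), 81.4454345703125)
scene tap_end 0.66 103 [ 0.64   -0.1125  0.0957] [ 9.8636186e-01 -1.6459124e-01  6.4014459e+02 -1.1226130e+02] ((642.0878295898438, -115.67681121826172), (26.981624603271484, 99.5646743774414), 75.88397979736328)
scene lid_edge 0.57 1443 [ 0.6334 -0.0029  0.0694] [ 4.3950310e-01 -8.9824104e-01  6.3311511e+02 -4.7601366e+00] ((631.8563842773438, -7.274787902832031), (153.52725219726562, 145.66017150878906), 81.63915252685547)
scene button_face 0.51 191 [0.5301 0.016  0.0715] [1.8290934e-01 9.8312980e-01 5.3099243e+02 1.7776211e+01] ((522.6646118164062, -2.89813232421875), (98.78263854980469, 47.626094818115234), 65.1463394165039)
```

View pics/s3.png

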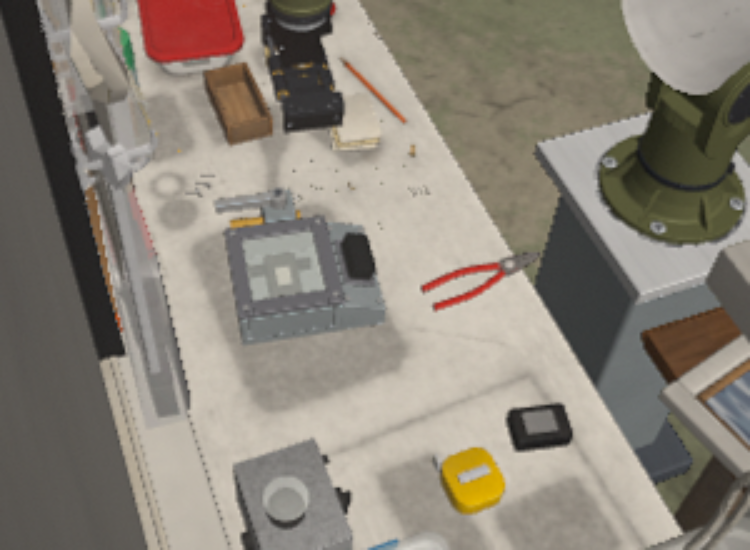

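Run:
```python
from h import *
rows([(.517,.011,.15,171),(.514,.011,.098,171)]);print(env.get_obs()["force"])
```

```text
[[0.068, 0.132, 0.072], np.float64(0.001)]
[[0.071, 0.132, 0.124], np.float64(0.001)]
[ 0.54164338 -0.02103446 -0.17276481]
```

Emit:
move_arm(
  steps=[
    [[0.03,0.05,0],0],
    [[0.068,0.1,0.03],0],
    [[0.068,0.132,0.06],0],
    [[0.068,0.132,0.09],0],
    [[0.071,0.132,0.115],0],
    [[0.071,0.132,0.124],0],
    [[0.071,0.132,0.124],0],
    [[0.071,0.132,0.124],0],
  ],
)

```text
time_s: 10.3
tool_pos: [0.515, 0.0114, 0.0997]
tool_rot: [180.0, 0.1, 171.1]
force: [0.1, -0.6, 0.2]
grip_width: 0.0004
```

Emit:
move_arm(
  steps=[
    [[-0.0014,0,0.004],0],
    [[-0.0027,0,0.0075],0],
    [[-0.0034,0,0.0094],0],
    [[-0.0041,0,0.0113],0],
    [[-0.0041,0,0.0113],0],
  ],
)

```text
time_s: 10.92
tool_pos: [0.518, 0.0109, 0.0871]
tool_rot: [-180.0, -0.0, 171.1]
force: [-0.0, 0.5, 0.2]
grip_width: 0.0005
```

Not yet in contact; continuing in 1 mm rows.

Emit:
move_arm(
  steps=[
    [[-0.0007,0,0.0019],0],
    [[-0.0014,0,0.0038],0],
    [[-0.0017,0,0.0047],0],
    [[-0.0017,0,0.0047],0],
  ],
)

```text
time_s: 11.42
tool_pos: [0.5197, 0.0106, 0.0825]
tool_rot: [180.0, 0.0, 171.1]
force: [-0.9, -0.5, -0.4]
grip_width: 0.0005
```

Emit:
move_arm(
  steps=[
    [[-0.0004,0,0.001],0],
    [[-0.0007,0,0.0019],0],
    [[-0.001,0,0.0028],0],
    [[-0.001,0,0.0028],0],
  ],
)

```text
time_s: 11.92
tool_pos: [0.5207, 0.0105, 0.08]
tool_rot: [180.0, 0.0, 171.1]
force: [-2.4, 0.2, 4.2]
grip_width: 0.0005
```

Emit:
move_arm(
  steps=[
    [[-0.0002,0,0.0005],0],
    [[-0.0004,0,0.001],0],
    [[-0.0004,0,0.001],0],
  ],
)

```text
time_s: 12.3
tool_pos: [0.5211, 0.0104, 0.0789]
tool_rot: [180.0, 0.0, 171.1]
force: [-2.3, -0.1, 6.1]
grip_width: 0.0002
```

Emit:
move_arm(
  steps=[
    [[-0.0002,0,0.0005],0],
    [[-0.0004,0,0.001],0],
    [[-0.0004,0,0.001],0],
  ],
)

```text
time_s: 12.68
tool_pos: [0.5215, 0.0104, 0.0779]
tool_rot: [180.0, -0.0, 171.1]
force: [-1.8, 0.6, 5.4]
grip_width: 0.0001
```

```bash
cat > lid.py <<'E'
from h import *
im,d=env.read_camera("side");P=pts("side",d);print(env.get_obs()["force"])
for r in env.cut_out("side","lid_edge")[:1]:
    Q=P[r["region"]&(d>0)];print(r["conf"],np.round(np.percentile(Q,[5,50,95],axis=0),3).tolist())
cv2.imwrite("pics/lid.png",cv2.resize(im[110:330,130:430,::-1],None,fx=2.5,fy=2.5))
E
python3 lid.py
```

```text
[-2.53783267 -0.31733064  4.97698058]
0.62 [[0.568, -0.085, 0.073], [0.634, -0.019, 0.096], [0.705, 0.055, 0.121]]
```

The lid is rising. I'm backing off towards the front, clear of its swing.

Emit:
move_arm(
  steps=[
    [[0.004,0,-0.011],0],
    [[0.012,0,-0.026],0],
    [[0.035,0,-0.035],0],
    [[0.06,0,-0.045],0],
    [[0.08,0,-0.06],0],
    [[0.08,0,-0.07],0],
    [[0.08,0,-0.07],0],
    [[0.08,0,-0.07],0],
    [[0.08,0,-0.07],0],
    [[0.08,0,-0.07],0],
    [[0.08,0,-0.07],0],
    [[0.08,0,-0.07],0],
    [[0.08,0,-0.07],0],
    [[0.08,0,-0.07],0],
    [[0.08,0,-0.07],0],
    [[0.08,0,-0.07],0],
  ],
)

```text
time_s: 14.78
tool_pos: [0.4424, 0.0228, 0.1478]
tool_rot: [180.0, 0.0, 171.1]
force: [-0.5, -0.6, -0.4]
grip_width: 0.0002
```

```bash
python3 lid.py
python3 - <<'E'
from h import *
im,d=env.read_camera("side");P=pts("side",d)
for r in env.cut_out("side","button_face")[:1]:
    Q=P[r["region"]&(d>0)];print("button",r["conf"],np.round(Q.mean(0),3))
for r in env.cut_out("side","tap_end")[:1]:
    Q=P[r["region"]&(d>0)];Q=Q[abs(Q[:,2]-.096)<.005];print("tap",r["conf"],cv2.fitLine((Q[:,:2]*1000).astype(np.float32),cv2.DIST_HUBER,0,.01,.01).ravel())
print(env.get_obs()["time_s"])
E
```

```text
[-0.05863942 -0.0037242   0.19814234]
0.75 [[0.698, -0.099, 0.075], [0.713, -0.034, 0.137], [0.732, 0.044, 0.196]]
button 0.43 [0.528 0.006 0.067]
tap 0.73 [ 9.9392319e-01 -1.1007572e-01  6.3894250e+02 -1.2437915e+02]
15.025
```

View pics/lid.png

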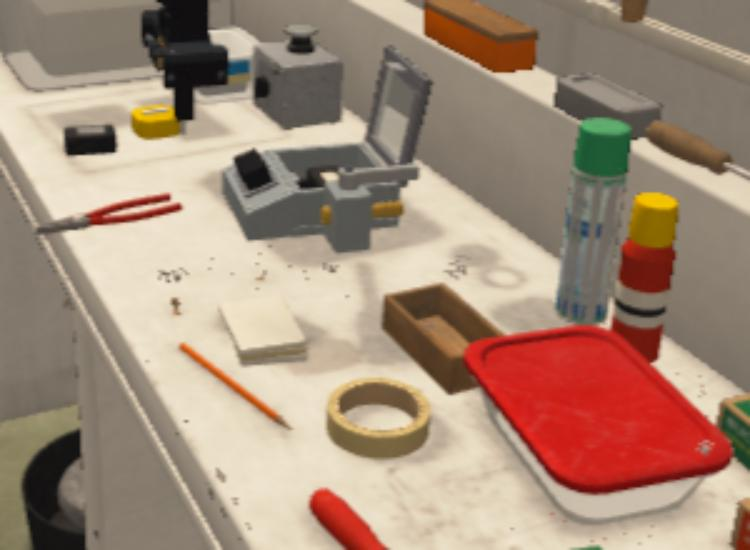

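Emit:
move_arm(
  steps=[
    [[0,0,0],0],
    [[0,0,0],0],
    [[0,0,0],0],
    [[0,0,0],0],
    [[0,0,0],0],
    [[0,0,0],0],
    [[0,0,0],0],
    [[0,0,0],0],
  ],
)

```text
time_s: 16.02
tool_pos: [0.4424, 0.0227, 0.1478]
tool_rot: [180.0, 0.0, 171.1]
force: [0.7, -0.2, 1.0]
grip_width: 0.0006
```

```bash
python3 lid.py; python3 -c "
from h import *
print(env.get_obs()['tool_pos'],env.sign_off())"
```

```text
[ 0.58874418 -0.0267574  -0.30354539]
0.81 [[0.698, -0.099, 0.071], [0.713, -0.033, 0.137], [0.733, 0.045, 0.196]]
the job is handed in; nothing more can be done
[0.44242557 0.02275347 0.14775521] None
```

The jig is open and I handed the job in at about 16 s on the robot's clock; no verdict was reported.

- **Vent tap:** I pushed the handle round with closed fingertips until it met its stop, where the force rose from about 2 N to 7 N. The scene camera then showed it in line with the brass pipe, at about -9.5° against the jig's -9°. A later fit from the side camera read -6.3°, about 3° off, which is still well inside the limit.
- **Release button:** I pressed it along its own axis in steps of about 1 mm. Force readings, taken between steps, peaked at about 6.5 N before the lid let go.
- **Lid:** It swung open, leaning a little back. Two looks more than a second apart showed it in the same place. I did not measure its angle exactly, so "at its stop" rests on that and on the picture.
- **Button return:** The last picture shows it standing out of the console. The measured height was rough (67 mm mean, low confidence, against 73–76 mm before pressing), so I did not confirm the return to within 3 mm.
- **Clearance:** The gripper ended clear of everything with no contact force. The listed bystanders looked undisturbed in the last picture, but I did not re-measure their positions.

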